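Slacken the band saw blade and lock the tensioner

TASK

The blade of this band saw is to be changed: wind its tension off by turning the small crank anticlockwise (seen from above) until the stiff resistance suddenly drops away, and stop there, within about half a turn, without ever forcing the crank, because a little further on it comes up solid. Only then throw the black-balled lock lever beside it fully over, away from the side it leans to, and let go, leaving the tools on the bench where they are.

Things in the scene. Friction and masses are not known exactly. Their poses are not given: they have to be found in the camera images.
- saw: Bow of a grey band saw lying flat, fixed to the bench. Origin on the bench under the middle of its gearbox, a box 170 (x) x 300 (y) x 85 mm high. x points to the two round wheel cases behind it (105 mm radius, 112 mm high), y along the gearbox towards the lock lever. On the box's top: the crank's axis at (0, -60 mm), the lock lever's pivot at (0, +95 mm).
- crank_axis (a point): Point on the crank's vertical axis, 117 mm above the bench, level with the foot of the knob. Flat steel crank arm on a 48 mm collar, starting at any angle. Anticlockwise from above (+z) takes tension off. Turned clockwise it runs light a little way to a stop, which takes no tension off. It stays where it is left; from 15 N at the knob it is being forced.
- knob_mid (a point): Middle of the crank's upright black knob: a cylinder 24 mm in diameter and 50 mm tall (117 to 167 mm above the bench), 55 mm from the crank's axis, turning freely on its own upright pin, so it can be held firmly from above while it is led round in a circle.
- brake: Hidden spring brake in the gearbox; origin under the box's middle, 40 mm above the bench. It drags for 1 to 2.8 turns of the crank, different every time (about 7 N at the knob); then within a tenth of a turn it drops clear and the crank runs light (1 to 2 N) for about two thirds of a turn; after that it catches again and soon comes up solid.
- lock (a joint): Angle of the lock lever, rad: 0 leaning forward 0.5 rad (towards the saw's -x), 1.0 thrown fully over against its stop, leaning 0.5 rad towards the saw's +x. It stays where it is left and moves with about 1 N at the ball. It pivots about a level axis along the saw's y, 107 mm above the bench.
- lock_tip (a point): Centre of the black ball, 26 mm in diameter, on the lock lever's end, 75 mm from its pivot.
- spanner: Loose steel spanner lying on the bench.
- oiler: White plastic oil bottle, 56 mm in diameter, 140 mm tall, standing on the bench.
- square: Loose steel engineer's square lying on the bench, 90 x 150 mm, 22 mm high.

How it is judged:
By the outcome, as a careful person would: the job done as asked, in the order asked, and still so for the second after the job is handed in, with the robot touching nothing.
It also fails if it takes over 72 s, if anything falls off the work surface, if the arm or the gripper's body presses on something with over 40 N, if the wrist force passes 120 N, or if a joint passes its speed limit or range.

ROBOT

A 6-joint arm with a two-finger parallel gripper is mounted at the origin on the work surface. World frame = base frame: x ahead of the robot, y to its left, z up, the work surface at z = 0. Lengths are in mm, angles in rad, forces in N, time in s.
With the tool pointing down it reaches from about 350 to 875 mm from the base axis. Payload 4.2 kg.
Tool frame: the origin (TCP) lies midway between the tips of the shut fingers; the grasp point (between the pads) lies 19 mm behind it; z points along the fingers, y is the direction in which the jaws open and shut (so a half turn about z gives the same grasp; the last joint's range is limited). The gripper opens to 85 mm and grips with 20 to 120 N. Pads are 22 mm wide; open, the fingers measure 114 mm over their backs; the gripper's body (76 mm by 85 mm) begins 54 mm behind the grasp point. The pads swing forward as they close: fully open they stand 13 mm farther back than shut.
Start: joints at [-0.887, 0.385, 0.008, 0, -1.194, -0.259], TCP at [257.599, -569.423, 231.312] pointing down, gripper open.
Joint ranges: [-3.14, 3.14], [-1.21, 2.06], [-1.07, 1.41], [-3.16, 2.05], [-2.99, -0.16], [-3.1, 3.1]. Speed limits (rad/s): [2.79, 2.79, 3.14, 3.14, 3.14, 3.14].

INTERFACE

Orientations are given as a unit quaternion [x, y, z, w].
In Python, from bench import arm gives the robot as it stands.
- The arm moves only by the tool servo_tool, never from a script. Its argument "rows" is a list of rows, each an object of numbers: "fingers": the finger opening in cm, from 0 to 8.54; "x", "y", "z": the shift along the tool's x, y, z in cm; "turn": the turn about the tool's z in degrees. A call has 1 to 10 rows; each row shifts and turns the commanded pose from where the row before left it, along the tool's axes as they then stand; what a row does not reach is not made up. A row lasts 1/12 s, in which the tool goes at most 41.7 mm and 7.16 degrees, less where a joint would pass 70% of its speed; a pose out of reach is approached as far as the arm can. A call is refused whole if a number of a shift passes 4.17 or a number of a turn 7.16, either way. A call with a gripper value outside its range is refused whole. The fingers move at their own pace and stop on an object; the grip force is fixed at half the most. Time passes only in rows, so rows that do not move let the fingers close. It gives the time, the measured TCP pose, the force and the opening at its end, in the units of the state.
- arm.read_state(): the state, without advancing time (a new reading comes with each control period).
- arm.get_image(name): name is "side" or "top"; returns (picture, depth): 384x512x3 uint8, red, green, blue; 384x512 float32, mm along the optical axis (not along the pixel's ray), 0 where there is no reading.
- arm.camera_model(name): a dict with "fx", "fy", "cx", "cy" (pixels), "pose" (4x4, takes a point from camera to world coordinates). Camera axes: x right, y down, z forward; pixel columns grow to the right and rows downward; lengths in mm; the calibration is good to about 2 mm. A picture is of the moment at which its call begins. camera_model takes no time and is no camera call.
- arm.job_done(): hands the job in, once; it reports no verdict.
The state is a dict: "clock": time; "joints": joint angles; "joint_vel": joint speeds; "joint_efforts": joint torques, N m; "position": TCP position; "ee_rot": TCP orientation; "contact_force": force on the tool from outside, world axes, zero at the start; "wrist_torque": the same for the moment, N m; "gripper_width": finger opening in mm.
Only numpy, scipy, OpenCV 4.12 (cv2) and the standard library are available. Lean on these libraries where they do the work, as an engineer would, in place of code of your own. Each camera call takes 0.05 s, during which the arm holds its last target.

## Working session

There is one attempt and no reset: what is moved stays moved. The work goes in short steps, Python scripts to look and compute and a tool call to move; the robot and the scene stay as the last step left them, time stands still between calls to the robot, and variables do not carry over. Pictures are saved under pics/ and viewed, and the job is handed in when it is done.

Besides the shell and the picture viewer there is one more tool, called after ">>>" as name([rows], argument=value, ...), one row to a line, values as JSON. servo_tool: Moves the arm, as the interface text tells. Its arguments: {"type":"object","properties":{"rows":{"type":"array","items":{"type":"object","properties":{"fingers":{"type":"number"},"x":{"type":"number"},"y":{"type":"number"},"z":{"type":"number"},"turn":{"type":"number"}}}}},"required":["rows"]}

```bash
mkdir -p pics
python3 - <<'E'
from bench import arm
import cv2,numpy as np
s=arm.read_state();print({k:np.round(v,3).tolist() for k,v in s.items()})
for n in("side","top"):
    p,d=arm.get_image(n);cv2.imwrite(f"pics/{n}0.png",p[:,:,::-1]);np.savez(f"{n}0.npz",p=p,d=d)
    m=arm.camera_model(n);print(n,m["fx"],m["fy"],m["cx"],m["cy"],np.round(m["pose"],3).tolist())
E
```

```text
{'clock': 0.0, 'joints': [-0.887, 0.386, 0.007, -0.001, -1.194, -0.259], 'joint_vel': [-0.001, -0.0, -0.002, 0.002, 0.001, 0.0], 'joint_efforts': [-0.0, -39.229, 18.84, 4.186, -0.005, -0.0], 'position': [257.361, -568.922, 230.217], 'ee_rot': [-0.211, 0.978, 0.001, -0.0], 'contact_force': [-0.681, 0.367, -0.345], 'wrist_torque': [0.002, 0.004, -0.026], 'gripper_width': 85.62}
side 454.0172792651871 454.0172792651871 265.9508651173411 194.39088216556644 [[-0.948, -0.221, 0.227, 231.594], [-0.317, 0.667, -0.674, 743.482], [-0.003, -0.711, -0.703, 948.289], [0.0, 0.0, 0.0, 1.0]]
top 492.11147812346195 492.11147812346195 258.7403895570896 185.19020585646734 [[-0.001, -0.996, 0.09, 340.179], [-1.0, 0.001, -0.004, -40.708], [0.004, -0.09, -0.996, 1692.776], [0.0, 0.0, 0.0, 1.0]]
```

View pics/side0.png

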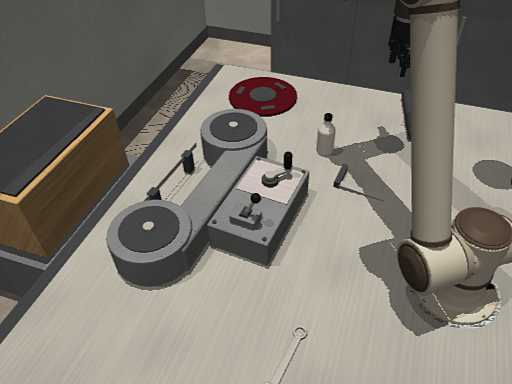

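View pics/top0.png

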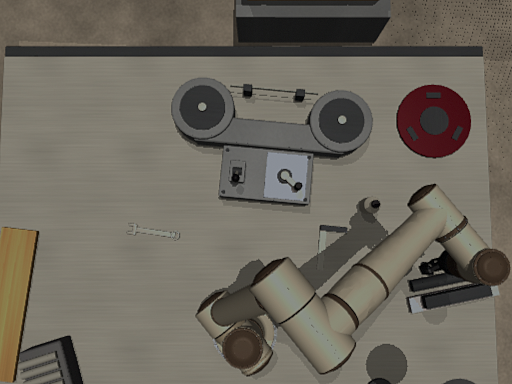

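The side view shows the knob near (288,160) and the ball near (256,198). The top view shows the knob near (297,186), the collar near (285,176) and the ball near (236,177). I'll zoom in next.

```bash
cat > h.py <<'E'
import numpy as np,cv2
from bench import arm
def ray(n,u,v):
    m=arm.camera_model(n);P=np.array(m["pose"]);d=P[:3,:3]@np.array([(u-m["cx"])/m["fx"],(v-m["cy"])/m["fy"],1.]);return P[:3,3],d
def onz(n,u,v,z):
    o,d=ray(n,u,v);return o+d*(z-o[2])/d[2]
def tri(a,b):
    (o1,d1),(o2,d2)=a,b
    t=np.linalg.lstsq(np.c_[d1,-d2],o2-o1,rcond=None)[0]
    p,q=o1+d1*t[0],o2+d2*t[1];return (p+q)/2,np.linalg.norm(p-q)
def proj(n,p):
    m=arm.camera_model(n);P=np.array(m["pose"]);c=P[:3,:3].T@(np.array(p)-P[:3,3]);return m["cx"]+m["fx"]*c[0]/c[2],m["cy"]+m["fy"]*c[1]/c[2]
E
python3 - <<'E'
import numpy as np,cv2
from h import *
for n,(u0,v0,w,h) in dict(side=(205,140,110,125),top=(210,140,110,70)).items():
    p=np.load(n+"0.npz")["p"];d=np.load(n+"0.npz")["d"]
    c=p[v0:v0+h,u0:u0+w]
    k=4 if n=="side" else 7
    cv2.imwrite(f"pics/{n}z.png",cv2.resize(c[:,:,::-1],None,fx=k,fy=k,interpolation=cv2.INTER_CUBIC))
    m=(c.max(2)<45).astype(np.uint8)
    N,l,s,ce=cv2.connectedComponentsWithStats(m)
    for i in range(1,N):
        if s[i,4]>8: 
            x,y,w_,h_,a=s[i];print(n,x+u0,y+v0,w_,h_,a,ce[i]+[u0,v0],np.median(d[v0:v0+h,u0:u0+w][l==i]))
E
```

```text
side 259 141 8 17 31 [264.35483871 151.35483871] 1431.1438
side 284 152 8 18 125 [287.552 160.2  ] 1229.7084
side 205 154 52 72 82 [228.82926829 191.12195122] 1248.8293
side 266 177 13 5 14 [272.21428571 179.28571429] 1245.0096
side 304 177 4 17 23 [306.2173913  184.04347826] 1319.5659
side 262 181 16 6 42 [270.02380952 184.        ] 1242.8746
side 251 193 10 10 75 [255.37333333 197.78666667] 1081.2789
side 290 193 9 15 17 [294.05882353 200.        ] 1233.1918
side 239 210 13 8 25 [245.32 214.56] 1136.0234
top 210 142 110 14 235 [260.55319149 147.44255319] 1635.3434
top 233 167 9 3 16 [236.9375 167.9375] 1587.7524
top 230 171 13 14 88 [235.39772727 177.93181818] 1523.0205
top 279 177 9 6 18 [282.72222222 180.5       ] 1600.2616
top 293 183 9 8 50 [297.44 186.12] 1535.8066
top 220 196 88 10 161 [263.26086957 200.71428571] 1643.7084
```

View pics/sidez.png

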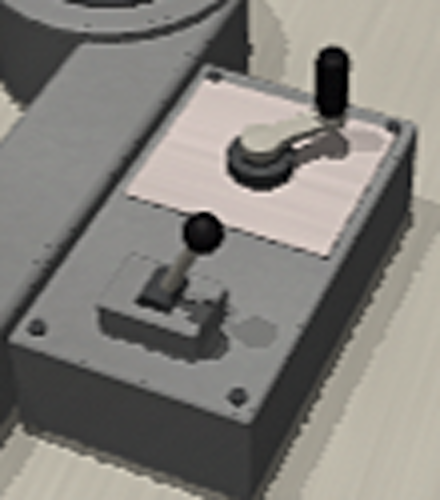

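View pics/topz.png

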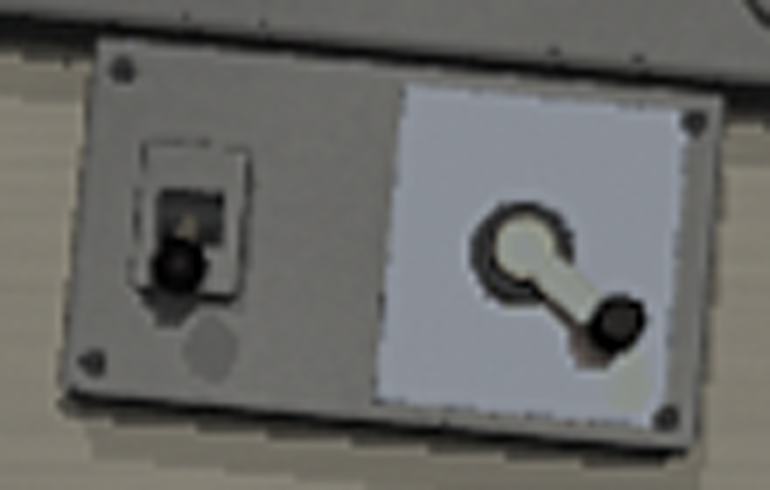

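Run:
```python
import numpy as np
from h import *
T=lambda U,V:("top",(U+.5)/7-.5+210,(V+.5)/7-.5+140)
S=lambda U,V:("side",(U+.5)/4-.5+205,(V+.5)/4-.5+140)
sc=[(123,69),(695,122),(667,417),(92,362)]
P=np.array([onz(*T(*s),85) for s in sc]);print(P.round(1),P.mean(0))
ss=[(37,327),(214,75),(394,126),(238,397)]
Q=np.array([onz(*S(*s),85) for s in ss]);print(Q.round(1),Q.mean(0))
for a,b in zip(sc,ss): print("tri",tri(ray(*T(*a)),ray(*S(*b))))
for R in(P,Q):
    y=(R[0]-R[1]+R[3]-R[2])[:2];x=(R[0]-R[3]+R[1]-R[2])[:2];print(np.arctan2(-y[0],y[1]),np.arctan2(x[1],x[0]),np.hypot(*x)/2,np.hypot(*y)/2)
    o=R.mean(0)[:2];yh=y/np.hypot(*y);print("axis",o-60*yh,"pivot",o+95*yh)
print("collar cap top z~117",onz(*T(524,246),117),onz(*S(263,143),117),tri(ray(*T(524,246)),ray(*S(263,143))))
print("knob top",tri(ray(*T(619,320)),ray(*S(332,54))),onz(*T(619,320),167),onz(*S(332,54),167))
print("ball",tri(ray(*T(179,265)),ray(*S(203,233))))
```

```text
[[ 604.9   56.5   85. ]
 [ 579.5 -213.2   85. ]
 [ 440.3 -198.6   85. ]
 [ 466.3   70.3   85. ]] [522.74810035 -71.23212388  85.        ]
[[ 605.9   50.8   85. ]
 [ 580.6 -219.5   85. ]
 [ 440.2 -206.8   85. ]
 [ 465.7   65.1   85. ]] [523.11335742 -77.59614314  85.        ]
tri (array([603.52514958,  55.99072672,  91.37100393]), np.float64(0.678088206021572))
tri (array([ 578.30663288, -212.55013881,   91.244409  ]), np.float64(0.5545417849536544))
tri (array([ 439.04284932, -197.94577832,   92.96149368]), np.float64(1.4852116325719589))
tri (array([465.02802711,  69.7613931 ,  90.72084156]), np.float64(1.7049456712338866))
-0.09521164743415539 -0.10195840376904532 139.6395160254316 270.51691850987004
axis [ 517.04402877 -130.96037153] pivot [531.77954701  23.33760156]
-0.09357213243449615 -0.09615070187188607 140.91847252024928 272.3508788830688
axis [ 517.50721883 -137.33366242] pivot [531.98974353  16.98826239]
collar cap top z~117 [ 517.17787509 -130.37138492  117.        ] [ 512.46372322 -126.80315035  117.        ] (array([ 515.79721093, -131.02115557,  112.75374772]), np.float64(3.7860313695333794))
knob top (array([ 477.99840866, -169.29757447,  170.78195767]), np.float64(0.13546211102645683)) [ 478.407623   -169.60374358  167.        ] [ 479.12896393 -173.745625    167.        ]
ball (array([501.29642416,  25.51376334, 179.06765437]), np.float64(1.1902471802796202))
```

>>> servo_tool([
  {"turn": 6.1,"fingers": 6},
  {"turn": 6.1,"fingers": 6},
  {"turn": 6.1,"fingers": 6},
  {"turn": 6.1,"fingers": 6},
  {"x": -1.4,"y": 2.5,"fingers": 6},
  {"x": -1.4,"y": 2.5,"fingers": 6},
  {"x": -1.4,"y": 2.5,"fingers": 6},
  {"x": -1.4,"y": 2.5,"fingers": 6},
  {"x": -1.4,"y": 2.5,"fingers": 6},
  {"x": -1.4,"y": 2.5,"fingers": 6},
])

```text
invalid input at $.rows[0]: expected keys fingers, x, y, z, turn
```

>>> servo_tool([
  {"x": -1.4,"y": 2.5,"fingers": 6},
  {"x": -1.4,"y": 2.5,"fingers": 6},
  {"x": -1.4,"y": 2.5,"fingers": 6},
  {"x": -1.4,"y": 2.5,"fingers": 6},
  {"x": -1.4,"y": 2.5,"fingers": 6},
  {"x": -1.4,"y": 2.5,"fingers": 6},
  {"x": -1.4,"y": 2.5,"fingers": 6},
  {"x": -1.4,"y": 2.5,"fingers": 6},
  {"fingers": 6},
  {"fingers": 6},
])

```text
invalid input at $.rows[0]: expected keys fingers, x, y, z, turn
```

>>> servo_tool([
  {"fingers": 6,"x": 0,"y": 0,"z": 0,"turn": 6.1},
  {"fingers": 6,"x": 0,"y": 0,"z": 0,"turn": 6.1},
  {"fingers": 6,"x": 0,"y": 0,"z": 0,"turn": 6.1},
  {"fingers": 6,"x": 0,"y": 0,"z": 0,"turn": 6.1},
  {"fingers": 6,"x": -1.4,"y": 2.5,"z": 0,"turn": 0},
  {"fingers": 6,"x": -1.4,"y": 2.5,"z": 0,"turn": 0},
  {"fingers": 6,"x": -1.4,"y": 2.5,"z": 0,"turn": 0},
  {"fingers": 6,"x": -1.4,"y": 2.5,"z": 0,"turn": 0},
  {"fingers": 6,"x": -1.4,"y": 2.5,"z": 0,"turn": 0},
  {"fingers": 6,"x": -1.4,"y": 2.5,"z": 0,"turn": 0},
])

```text
clock: 0.93
position: [342.0, -418.1, 230.9]
ee_rot: [0.001, 1.0, 0.0, -0.0]
contact_force: [-0.2, -0.4, 0.2]
gripper_width: 60.2
```

>>> servo_tool([
  {"fingers": 6,"x": -1.7,"y": 3.1,"z": 0,"turn": 0},
  {"fingers": 6,"x": -1.7,"y": 3.1,"z": 0,"turn": 0},
  {"fingers": 6,"x": -1.7,"y": 3.1,"z": 0,"turn": 0},
  {"fingers": 6,"x": -1.7,"y": 3.1,"z": 0,"turn": 0},
  {"fingers": 6,"x": -1.7,"y": 3.1,"z": 0,"turn": 0},
  {"fingers": 6,"x": -1.7,"y": 3.1,"z": 0,"turn": 0},
  {"fingers": 6,"x": -1.7,"y": 3.1,"z": 0,"turn": 0},
  {"fingers": 6,"x": -1.75,"y": 3.2,"z": 0,"turn": 0},
  {"fingers": 6,"x": 0,"y": 0,"z": 0,"turn": 0},
  {"fingers": 6,"x": 0,"y": 0,"z": 0,"turn": 0},
])

```text
clock: 1.77
position: [479.0, -169.0, 230.8]
ee_rot: [-0.001, 1.0, 0.0, -0.001]
contact_force: [-1.4, -0.1, -0.6]
gripper_width: 60.0
```

>>> servo_tool([
  {"fingers": 6,"x": 0,"y": 0,"z": 2,"turn": 0},
  {"fingers": 6,"x": 0,"y": 0,"z": 2,"turn": 0},
  {"fingers": 6,"x": 0,"y": 0,"z": 0,"turn": 0},
])

```text
clock: 2.02
position: [475.2, -170.8, 187.5]
ee_rot: [0.002, 1.0, 0.001, -0.004]
contact_force: [-2.1, 0.1, -0.6]
gripper_width: 59.9
```

```bash
cat > look.py <<'E'
import sys
from h import *
t=sys.argv[1]
for n,(u0,v0,w,h),k in(("side",(205,90,130,140),4),("top",(200,110,130,110),5)):
    p,d=arm.get_image(n);np.savez(f"{n}{t}.npz",p=p,d=d)
    cv2.imwrite(f"pics/{n}{t}.png",cv2.resize(p[v0:v0+h,u0:u0+w,::-1],None,fx=k,fy=k,interpolation=cv2.INTER_CUBIC))
s=arm.read_state();print(s["clock"],np.round(s["position"],1),np.round(s["contact_force"],1))
E
python3 look.py 1
```

```text
2.1167 [ 477.8 -171.5  191.1] [0.4 0.8 1.2]
```

View pics/side1.png

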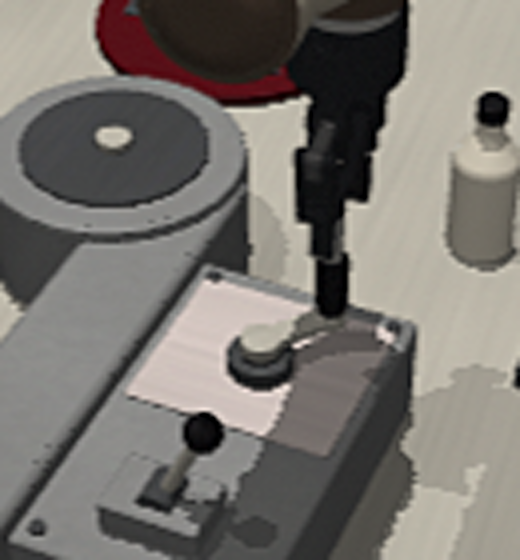

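View pics/top1.png

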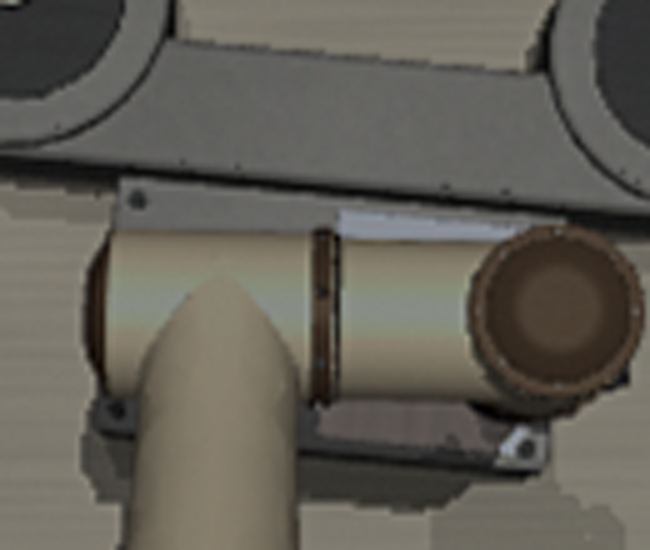

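Seen from the side, the fingertips (330,250) are in line with the knob (332,285). Next I descend to TCP z≈128 and grip.

>>> servo_tool([
  {"fingers": 6,"x": 0,"y": 0,"z": 1.6,"turn": 0},
  {"fingers": 6,"x": 0,"y": 0,"z": 1.6,"turn": 0},
  {"fingers": 6,"x": 0,"y": 0,"z": 1.6,"turn": 0},
  {"fingers": 6,"x": 0,"y": 0,"z": 1.4,"turn": 0},
  {"fingers": 6,"x": 0,"y": 0,"z": 0,"turn": 0},
  {"fingers": 6,"x": 0,"y": 0,"z": 0,"turn": 0},
])

```text
clock: 2.62
position: [478.9, -171.3, 130.2]
ee_rot: [0.001, 1.0, -0.0, 0.0]
contact_force: [0.6, 0.1, 1.1]
gripper_width: 60.0
```

>>> servo_tool([
  {"fingers": 3,"x": 0,"y": 0,"z": 0,"turn": 0},
  {"fingers": 3,"x": 0,"y": 0,"z": 0,"turn": 0},
  {"fingers": 3,"x": 0,"y": 0,"z": 0,"turn": 0},
  {"fingers": 1.8,"x": 0,"y": 0,"z": 0,"turn": 0},
  {"fingers": 1.8,"x": 0,"y": 0,"z": 0,"turn": 0},
  {"fingers": 1.8,"x": 0,"y": 0,"z": 0,"turn": 0},
  {"fingers": 1.8,"x": 0,"y": 0,"z": 0,"turn": 0},
  {"fingers": 1.8,"x": 0,"y": 0,"z": 0,"turn": 0},
])

```text
clock: 3.28
position: [479.2, -171.1, 130.8]
ee_rot: [0.0, 1.0, -0.001, 0.001]
contact_force: [-1.9, -0.3, 6.8]
gripper_width: 22.5
```

Run:
```python
import numpy as np
th=226.3
for k in range(6):
    print("from",th+60*k)
    a=np.radians(th+60*k+np.arange(11)*6);p=np.round(np.c_[-5.5*np.cos(a),5.5*np.sin(a)],2);print(np.round(np.diff(p,axis=0),2).tolist())
from h import *
s=arm.read_state();print(np.round(s["position"],2),np.round(s["contact_force"],2),np.round(s["wrist_torque"],3))
```

```text
from 226.3
[[-0.44, -0.37], [-0.47, -0.33], [-0.5, -0.28], [-0.54, -0.22], [-0.55, -0.16], [-0.56, -0.11], [-0.58, -0.05], [-0.57, 0.02], [-0.57, 0.07], [-0.56, 0.13]]
from 286.3
[[-0.55, 0.19], [-0.52, 0.25], [-0.49, 0.3], [-0.46, 0.35], [-0.42, 0.39], [-0.37, 0.44], [-0.33, 0.47], [-0.28, 0.5], [-0.22, 0.54], [-0.16, 0.55]]
from 346.3
[[-0.11, 0.56], [-0.05, 0.58], [0.02, 0.57], [0.07, 0.57], [0.13, 0.56], [0.19, 0.55], [0.25, 0.52], [0.3, 0.49], [0.35, 0.46], [0.39, 0.42]]
from 406.3
[[0.44, 0.37], [0.47, 0.33], [0.5, 0.28], [0.54, 0.22], [0.55, 0.16], [0.56, 0.11], [0.58, 0.05], [0.57, -0.02], [0.57, -0.07], [0.56, -0.13]]
from 466.3
[[0.55, -0.19], [0.52, -0.25], [0.49, -0.3], [0.46, -0.35], [0.42, -0.39], [0.37, -0.44], [0.33, -0.47], [0.28, -0.5], [0.22, -0.54], [0.16, -0.55]]
from 526.3
[[0.11, -0.56], [0.05, -0.58], [-0.02, -0.57], [-0.07, -0.57], [-0.13, -0.56], [-0.19, -0.55], [-0.25, -0.52], [-0.3, -0.49], [-0.35, -0.46], [-0.39, -0.42]]
[ 479.23 -171.06  130.76] [-1.89 -0.31  6.83] [-0.263  0.327 -0.032]
```

First, a short probe of 18°, then a pause to read the force.

>>> servo_tool([
  {"fingers": 1.8,"x": -0.44,"y": -0.37,"z": 0,"turn": 0},
  {"fingers": 1.8,"x": -0.47,"y": -0.33,"z": 0,"turn": 0},
  {"fingers": 1.8,"x": -0.5,"y": -0.28,"z": 0,"turn": 0},
])

```text
clock: 3.53
position: [492.2, -181.2, 130.7]
ee_rot: [0.0, 1.0, -0.001, -0.0]
contact_force: [-4.3, -1.4, 8.1]
gripper_width: 22.5
```

>>> servo_tool([
  {"fingers": 1.8,"x": -0.54,"y": -0.22,"z": 0,"turn": 0},
  {"fingers": 1.8,"x": -0.55,"y": -0.16,"z": 0,"turn": 0},
  {"fingers": 1.8,"x": -0.56,"y": -0.11,"z": 0,"turn": 0},
])

```text
clock: 3.78
position: [506.2, -186.7, 130.7]
ee_rot: [0.0, 1.0, -0.001, -0.003]
contact_force: [-8.8, -4.5, 11.4]
gripper_width: 22.5
```

>>> servo_tool([
  {"fingers": 1.8,"x": -0.58,"y": -0.1,"z": -0.1,"turn": 0},
  {"fingers": 1.8,"x": -0.57,"y": -0.03,"z": -0.1,"turn": 0},
  {"fingers": 1.8,"x": -0.57,"y": 0.02,"z": 0,"turn": 0},
  {"fingers": 1.8,"x": -0.56,"y": 0.13,"z": 0,"turn": 0},
])

```text
clock: 4.12
position: [528.3, -187.5, 130.9]
ee_rot: [0.001, 1.0, -0.001, -0.004]
contact_force: [-6.3, -9.9, 1.5]
gripper_width: 22.7
```

```bash
cat > plan.py <<'E'
import sys,numpy as np
# cx cy r cmdx cmdy th0 step n : targets th0+step..; prints tool rows cm, final cmd
cx,cy,r,x,y,t,s,n=map(float,sys.argv[1:])
out=[]
for i in range(int(n)):
    t+=s;tx,ty=cx+r*np.cos(np.radians(t)),cy+r*np.sin(np.radians(t))
    a,b=round(-(tx-x)/10,2),round((ty-y)/10,2);x-=10*a;y+=10*b;out.append([a,b])
print(out,"cmd",round(x,1),round(y,1),"th",t)
E
python3 plan.py 519.1 -133.3 55.5 532.4 -185.6 284.3 6 8
python3 - <<'E'
from h import *
s=arm.read_state();print(np.round(s["position"],2),np.round(s["contact_force"],2),np.round(s["wrist_torque"],3),np.round(s["joint_vel"],3))
E
```

```text
[[np.float64(-0.6), np.float64(0.02)], [np.float64(-0.53), np.float64(0.23)], [np.float64(-0.51), np.float64(0.29)], [np.float64(-0.47), np.float64(0.33)], [np.float64(-0.44), np.float64(0.39)], [np.float64(-0.39), np.float64(0.42)], [np.float64(-0.35), np.float64(0.47)], [np.float64(-0.29), np.float64(0.5)]] cmd 568.2 -159.1 th 332.3
[ 528.29 -187.47  130.93] [-6.32 -9.87  1.5 ] [-3.101  1.606  0.059] [ 0.031  0.091  0.146  0.01  -0.039 -0.037]
```

>>> servo_tool([
  {"fingers": 1.8,"x": -0.6,"y": 0.02,"z": 0,"turn": 0},
  {"fingers": 1.8,"x": -0.53,"y": 0.23,"z": 0,"turn": 0},
  {"fingers": 1.8,"x": -0.51,"y": 0.29,"z": 0,"turn": 0},
  {"fingers": 1.8,"x": -0.47,"y": 0.33,"z": 0,"turn": 0},
])

```text
clock: 4.45
position: [550.7, -178.5, 130.9]
ee_rot: [0.001, 1.0, -0.001, -0.003]
contact_force: [-4.7, -7.5, 0.5]
gripper_width: 22.5
```

>>> servo_tool([
  {"fingers": 1.8,"x": -0.44,"y": 0.39,"z": 0,"turn": 0},
  {"fingers": 1.8,"x": -0.39,"y": 0.42,"z": 0,"turn": 0},
  {"fingers": 1.8,"x": -0.35,"y": 0.47,"z": 0,"turn": 0},
  {"fingers": 1.8,"x": -0.29,"y": 0.5,"z": 0,"turn": 0},
])

```text
clock: 4.78
position: [567.0, -160.8, 131.0]
ee_rot: [0.001, 1.0, -0.001, -0.001]
contact_force: [-0.5, -8.9, -1.2]
gripper_width: 22.4
```

```bash
sed -i 's/out.append(\[a,b\])/out.append([float(a),float(b)])/' plan.py
python3 plan.py 519.1 -133.3 55.5 568.2 -159.1 332.3 6 8
```

```text
[[-0.25, 0.53], [-0.18, 0.55], [-0.13, 0.56], [-0.07, 0.58], [-0.01, 0.58], [0.06, 0.58], [0.11, 0.57], [0.17, 0.56]] cmd 571.2 -114.0 th 380.3
```

>>> servo_tool([
  {"fingers": 1.8,"x": -0.25,"y": 0.53,"z": 0,"turn": 0},
  {"fingers": 1.8,"x": -0.18,"y": 0.55,"z": 0,"turn": 0},
  {"fingers": 1.8,"x": -0.13,"y": 0.56,"z": 0,"turn": 0},
  {"fingers": 1.8,"x": -0.07,"y": 0.58,"z": 0,"turn": 0},
  {"fingers": 1.8,"x": -0.01,"y": 0.58,"z": 0,"turn": 0},
  {"fingers": 1.8,"x": 0.06,"y": 0.58,"z": 0,"turn": 0},
  {"fingers": 1.8,"x": 0.11,"y": 0.57,"z": 0,"turn": 0},
  {"fingers": 1.8,"x": 0.17,"y": 0.56,"z": 0,"turn": 0},
])

```text
clock: 5.45
position: [571.2, -115.1, 130.9]
ee_rot: [0.001, 1.0, -0.001, 0.0]
contact_force: [2.7, -7.5, -3.2]
gripper_width: 22.5
```

```bash
for a in "571.2 -114.0 380.3"; do python3 plan.py 519.1 -133.3 55.5 $a 6 60 | python3 -c "
import sys
s=sys.stdin.read();l=eval(s[:s.index('cmd')])
for i in range(6): print(380.3+60*i,l[10*i:10*i+10])
print(s[s.index('cmd'):])"; done
```

```text
380.3 [[0.23, 0.53], [0.29, 0.51], [0.33, 0.47], [0.39, 0.44], [0.42, 0.39], [0.47, 0.35], [0.5, 0.29], [0.53, 0.25], [0.55, 0.18], [0.56, 0.13]]
440.3 [[0.58, 0.07], [0.58, 0.01], [0.58, -0.06], [0.57, -0.11], [0.56, -0.17], [0.53, -0.23], [0.51, -0.29], [0.47, -0.33], [0.44, -0.39], [0.39, -0.42]]
500.3 [[0.35, -0.47], [0.29, -0.5], [0.25, -0.53], [0.18, -0.55], [0.13, -0.56], [0.07, -0.58], [0.01, -0.58], [-0.06, -0.58], [-0.11, -0.57], [-0.17, -0.56]]
560.3 [[-0.23, -0.53], [-0.29, -0.51], [-0.33, -0.47], [-0.39, -0.44], [-0.42, -0.39], [-0.47, -0.35], [-0.5, -0.29], [-0.53, -0.25], [-0.55, -0.18], [-0.56, -0.13]]
620.3 [[-0.58, -0.07], [-0.58, -0.01], [-0.58, 0.06], [-0.57, 0.11], [-0.56, 0.17], [-0.53, 0.23], [-0.51, 0.29], [-0.47, 0.33], [-0.44, 0.39], [-0.39, 0.42]]
680.3 [[-0.35, 0.47], [-0.29, 0.5], [-0.25, 0.53], [-0.18, 0.55], [-0.13, 0.56], [-0.07, 0.58], [-0.01, 0.58], [0.06, 0.58], [0.11, 0.57], [0.17, 0.56]]
cmd 571.2 -114.0 th 740.3
```

>>> servo_tool([
  {"fingers": 1.8,"x": 0.23,"y": 0.53,"z": 0,"turn": 0},
  {"fingers": 1.8,"x": 0.29,"y": 0.51,"z": 0,"turn": 0},
  {"fingers": 1.8,"x": 0.33,"y": 0.47,"z": 0,"turn": 0},
  {"fingers": 1.8,"x": 0.39,"y": 0.44,"z": 0,"turn": 0},
  {"fingers": 1.8,"x": 0.42,"y": 0.39,"z": 0,"turn": 0},
  {"fingers": 1.8,"x": 0.47,"y": 0.35,"z": 0,"turn": 0},
  {"fingers": 1.8,"x": 0.5,"y": 0.29,"z": 0,"turn": 0},
  {"fingers": 1.8,"x": 0.53,"y": 0.25,"z": 0,"turn": 0},
  {"fingers": 1.8,"x": 0.55,"y": 0.18,"z": 0,"turn": 0},
  {"fingers": 1.8,"x": 0.56,"y": 0.13,"z": 0,"turn": 0},
])

```text
clock: 6.28
position: [529.7, -79.3, 131.0]
ee_rot: [0.0, 1.0, -0.001, 0.002]
contact_force: [6.2, -8.3, -6.6]
gripper_width: 22.7
```

>>> servo_tool([
  {"fingers": 1.8,"x": 0.58,"y": 0.02,"z": 0.1,"turn": 0},
  {"fingers": 1.8,"x": 0.58,"y": -0.04,"z": 0,"turn": 0},
  {"fingers": 1.8,"x": 0.58,"y": -0.06,"z": 0,"turn": 0},
  {"fingers": 1.8,"x": 0.57,"y": -0.11,"z": 0,"turn": 0},
  {"fingers": 1.8,"x": 0.56,"y": -0.17,"z": 0,"turn": 0},
  {"fingers": 1.8,"x": 0.53,"y": -0.23,"z": 0,"turn": 0},
  {"fingers": 1.8,"x": 0.51,"y": -0.29,"z": 0,"turn": 0},
  {"fingers": 1.8,"x": 0.47,"y": -0.33,"z": 0,"turn": 0},
  {"fingers": 1.8,"x": 0.44,"y": -0.39,"z": 0,"turn": 0},
  {"fingers": 1.8,"x": 0.39,"y": -0.42,"z": 0,"turn": 0},
])

```text
clock: 7.12
position: [478.7, -96.6, 130.9]
ee_rot: [0.0, 1.0, 0.001, 0.004]
contact_force: [3.8, 7.2, -0.5]
gripper_width: 22.3
```

>>> servo_tool([
  {"fingers": 1.8,"x": 0.35,"y": -0.47,"z": 0,"turn": 0},
  {"fingers": 1.8,"x": 0.29,"y": -0.5,"z": 0,"turn": 0},
  {"fingers": 1.8,"x": 0.25,"y": -0.53,"z": 0,"turn": 0},
  {"fingers": 1.8,"x": 0.18,"y": -0.55,"z": 0,"turn": 0},
  {"fingers": 1.8,"x": 0.13,"y": -0.56,"z": 0,"turn": 0},
  {"fingers": 1.8,"x": 0.07,"y": -0.58,"z": 0,"turn": 0},
  {"fingers": 1.8,"x": 0.01,"y": -0.58,"z": 0,"turn": 0},
  {"fingers": 1.8,"x": -0.06,"y": -0.58,"z": 0,"turn": 0},
  {"fingers": 1.8,"x": -0.11,"y": -0.57,"z": 0,"turn": 0},
  {"fingers": 1.8,"x": -0.17,"y": -0.56,"z": 0,"turn": 0},
])

```text
clock: 7.95
position: [467.4, -151.7, 130.8]
ee_rot: [0.001, 1.0, 0.001, 0.001]
contact_force: [-0.8, 8.3, 2.4]
gripper_width: 22.4
```

>>> servo_tool([
  {"fingers": 1.8,"x": -0.23,"y": -0.53,"z": 0,"turn": 0},
  {"fingers": 1.8,"x": -0.29,"y": -0.51,"z": 0,"turn": 0},
  {"fingers": 1.8,"x": -0.33,"y": -0.47,"z": 0,"turn": 0},
  {"fingers": 1.8,"x": -0.39,"y": -0.44,"z": 0,"turn": 0},
  {"fingers": 1.8,"x": -0.42,"y": -0.39,"z": 0,"turn": 0},
  {"fingers": 1.8,"x": -0.47,"y": -0.35,"z": 0,"turn": 0},
  {"fingers": 1.8,"x": -0.5,"y": -0.29,"z": 0,"turn": 0},
  {"fingers": 1.8,"x": -0.53,"y": -0.25,"z": 0,"turn": 0},
  {"fingers": 1.8,"x": -0.55,"y": -0.18,"z": 0,"turn": 0},
  {"fingers": 1.8,"x": -0.56,"y": -0.13,"z": 0,"turn": 0},
])

```text
clock: 8.78
position: [507.2, -187.3, 130.7]
ee_rot: [0.001, 1.0, 0.001, -0.002]
contact_force: [-6.2, 6.3, 7.5]
gripper_width: 22.7
```

>>> servo_tool([
  {"fingers": 1.8,"x": -0.58,"y": -0.02,"z": 0,"turn": 0},
  {"fingers": 1.8,"x": -0.58,"y": -0.01,"z": 0,"turn": 0},
  {"fingers": 1.8,"x": -0.58,"y": 0.06,"z": 0,"turn": 0},
  {"fingers": 1.8,"x": -0.57,"y": 0.11,"z": 0,"turn": 0},
  {"fingers": 1.8,"x": -0.56,"y": 0.17,"z": 0,"turn": 0},
  {"fingers": 1.8,"x": -0.53,"y": 0.23,"z": 0,"turn": 0},
  {"fingers": 1.8,"x": -0.51,"y": 0.29,"z": 0,"turn": 0},
  {"fingers": 1.8,"x": -0.47,"y": 0.33,"z": 0,"turn": 0},
  {"fingers": 1.8,"x": -0.44,"y": 0.39,"z": 0,"turn": 0},
  {"fingers": 1.8,"x": -0.39,"y": 0.42,"z": 0,"turn": 0},
])

```text
clock: 9.62
position: [562.1, -168.4, 130.8]
ee_rot: [0.0, 1.0, -0.0, 0.0]
contact_force: [-1.9, 1.1, 5.7]
gripper_width: 22.7
```

The tangential force fell from about 8 N to about 0 at roughly 454° of turn. I'll go another 18° slowly to confirm that it runs light.

>>> servo_tool([
  {"fingers": 1.8,"x": -0.35,"y": 0.47,"z": 0,"turn": 0},
  {"fingers": 1.8,"x": -0.29,"y": 0.5,"z": 0,"turn": 0},
  {"fingers": 1.8,"x": -0.25,"y": 0.53,"z": 0,"turn": 0},
])

```text
clock: 9.87
position: [570.8, -153.4, 130.8]
ee_rot: [0.0, 1.0, -0.0, 0.0]
contact_force: [-2.7, -0.0, 5.5]
gripper_width: 22.4
```

>>> servo_tool([
  {"fingers": 1.8,"x": 0,"y": 0,"z": 0,"turn": 0},
  {"fingers": 1.8,"x": 0,"y": 0,"z": 0,"turn": 0},
  {"fingers": 1.8,"x": 0,"y": 0,"z": 0,"turn": 0},
])

```text
clock: 10.12
position: [570.9, -153.0, 130.8]
ee_rot: [0.0, 1.0, 0.0, 0.001]
contact_force: [-1.1, 0.9, 5.2]
gripper_width: 22.5
```

The crank now runs light, at about 1 N, roughly 470° from the start. I release it and rise clear.

>>> servo_tool([
  {"fingers": 6,"x": 0,"y": 0,"z": 0,"turn": 0},
  {"fingers": 6,"x": 0,"y": 0,"z": 0,"turn": 0},
  {"fingers": 6,"x": 0,"y": 0,"z": 0,"turn": 0},
  {"fingers": 6,"x": 0,"y": 0,"z": 0,"turn": 0},
  {"fingers": 6,"x": 0,"y": 0,"z": 0,"turn": 0},
  {"fingers": 6,"x": 0,"y": 0,"z": 0,"turn": 0},
])

```text
clock: 10.62
position: [570.3, -154.0, 130.1]
ee_rot: [0.001, 1.0, 0.0, -0.0]
contact_force: [0.8, -0.2, -0.5]
gripper_width: 60.1
```

>>> servo_tool([
  {"fingers": 6,"x": 0,"y": 0,"z": -1.5,"turn": 0},
  {"fingers": 6,"x": 0,"y": 0,"z": -2.5,"turn": 0},
  {"fingers": 6,"x": 0,"y": 0,"z": -2.5,"turn": 0},
  {"fingers": 6,"x": 0,"y": 0,"z": -2.5,"turn": 0},
  {"fingers": 6,"x": 0,"y": 0,"z": -1,"turn": 0},
  {"fingers": 0,"x": 0,"y": 0,"z": 0,"turn": 0},
  {"fingers": 0,"x": 0,"y": 0,"z": 0,"turn": 0},
])

```text
clock: 11.2
position: [569.9, -153.8, 229.8]
ee_rot: [0.001, 1.0, 0.0, -0.0]
contact_force: [-1.0, 0.3, 0.1]
gripper_width: 36.8
```

>>> servo_tool([
  {"fingers": 0,"x": 1.44,"y": 2.28,"z": 0,"turn": 0},
  {"fingers": 0,"x": 1.44,"y": 2.28,"z": 0,"turn": 0},
  {"fingers": 0,"x": 1.44,"y": 2.28,"z": 0,"turn": 0},
  {"fingers": 0,"x": 1.44,"y": 2.28,"z": 0,"turn": 0},
  {"fingers": 0,"x": 1.44,"y": 2.28,"z": 0,"turn": 0},
  {"fingers": 0,"x": 1.44,"y": 2.28,"z": 0,"turn": 0},
  {"fingers": 0,"x": 1.44,"y": 2.28,"z": 0,"turn": 0},
  {"fingers": 0,"x": 1.44,"y": 2.28,"z": 0,"turn": 0},
  {"fingers": 0,"x": 0,"y": 0,"z": 0,"turn": 0},
  {"fingers": 0,"x": 0,"y": 0,"z": 0,"turn": 0},
])

```text
clock: 12.03
position: [453.9, 29.2, 228.8]
ee_rot: [-0.001, 1.0, -0.0, -0.001]
contact_force: [0.2, -0.6, -0.1]
gripper_width: 0.2
```

```bash
python3 look.py 2
```

```text
12.1333 [454.9  28.3 229.2] [-0.4 -0.9  0.5]
```

View pics/side2.png

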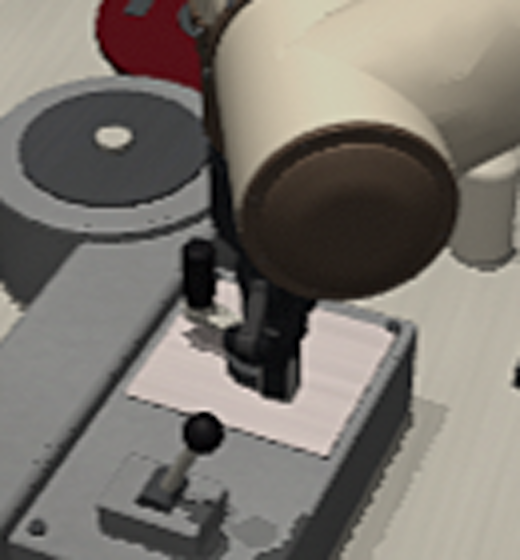

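View pics/top2.png

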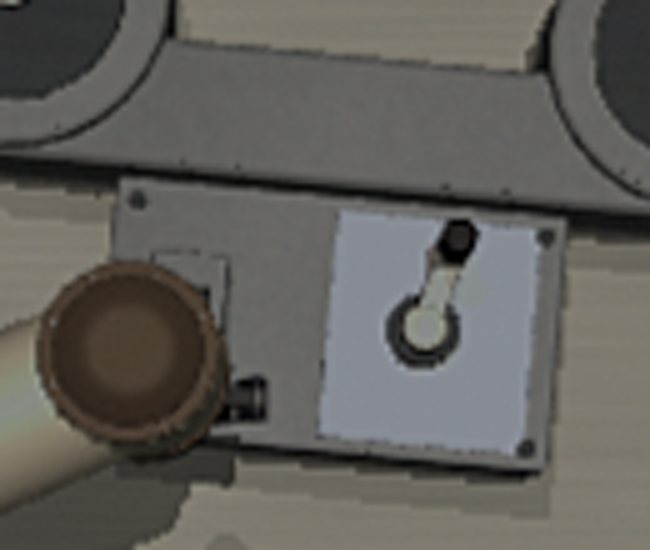

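The crank stays where I left it, with the knob at the rear (top view 458,240). The lever is still untouched. I lower the shut fingers in front of the ball and push along the saw's +x.

>>> servo_tool([
  {"fingers": 0,"x": 0,"y": 0,"z": 2,"turn": 0},
  {"fingers": 0,"x": 0,"y": 0,"z": 2,"turn": 0},
  {"fingers": 0,"x": 0,"y": 0,"z": 2,"turn": 0},
  {"fingers": 0,"x": 0,"y": 0,"z": 0.8,"turn": 0},
  {"fingers": 0,"x": 0,"y": 0,"z": 0,"turn": 0},
  {"fingers": 0,"x": 0,"y": 0,"z": 0,"turn": 0},
])

```text
clock: 12.63
position: [455.7, 28.0, 162.2]
ee_rot: [0.001, 1.0, -0.0, -0.0]
contact_force: [1.3, 0.4, -0.3]
gripper_width: 0.1
```

>>> servo_tool([
  {"fingers": 0,"x": -0.7,"y": -0.07,"z": 0,"turn": 0},
  {"fingers": 0,"x": -0.7,"y": -0.07,"z": 0,"turn": 0},
  {"fingers": 0,"x": -0.7,"y": -0.07,"z": 0,"turn": 0},
  {"fingers": 0,"x": -0.7,"y": -0.07,"z": 0,"turn": 0},
  {"fingers": 0,"x": -0.7,"y": -0.07,"z": 0,"turn": 0},
  {"fingers": 0,"x": -0.7,"y": -0.07,"z": 0,"turn": 0},
])

```text
clock: 13.13
position: [497.9, 24.2, 162.5]
ee_rot: [0.001, 1.0, -0.0, -0.0]
contact_force: [-0.8, -0.5, 1.5]
gripper_width: -0.1
```

>>> servo_tool([
  {"fingers": 0,"x": -0.7,"y": -0.07,"z": 0,"turn": 0},
  {"fingers": 0,"x": -0.7,"y": -0.07,"z": 0,"turn": 0},
  {"fingers": 0,"x": -0.7,"y": -0.07,"z": 0,"turn": 0},
  {"fingers": 0,"x": -0.7,"y": -0.07,"z": 0,"turn": 0},
  {"fingers": 0,"x": -0.7,"y": -0.07,"z": 0,"turn": 0},
  {"fingers": 0,"x": 0,"y": 0,"z": 0,"turn": 0},
])

```text
clock: 13.63
position: [533.6, 20.8, 162.0]
ee_rot: [0.001, 1.0, -0.0, 0.0]
contact_force: [-1.5, 0.3, -0.6]
gripper_width: 0.4
```

```bash
python3 look.py 3
```

```text
13.7333 [532.7  20.8 162.1] [-1.   0.7 -0.4]
```

View pics/side3.png

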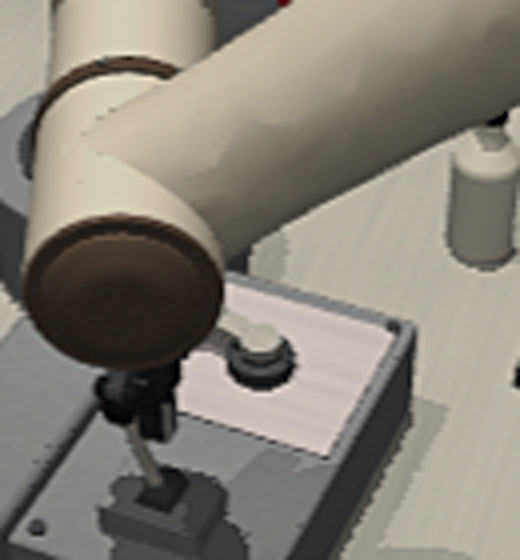

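The ball (115,395) is riding ahead of the fingers and the lever already leans towards +x. I push on in small steps until I meet the stop.

>>> servo_tool([
  {"fingers": 0,"x": -0.4,"y": -0.04,"z": 0,"turn": 0},
  {"fingers": 0,"x": -0.4,"y": -0.04,"z": 0,"turn": 0},
  {"fingers": 0,"x": -0.2,"y": -0.02,"z": 0,"turn": 0},
  {"fingers": 0,"x": 0,"y": 0,"z": 0,"turn": 0},
  {"fingers": 0,"x": 0,"y": 0,"z": 0,"turn": 0},
])

```text
clock: 14.15
position: [542.5, 19.8, 162.4]
ee_rot: [0.001, 1.0, 0.0, 0.0]
contact_force: [-0.0, 0.2, 0.2]
gripper_width: -0.1
```

>>> servo_tool([
  {"fingers": 0,"x": -0.2,"y": -0.02,"z": 0,"turn": 0},
  {"fingers": 0,"x": 0,"y": 0,"z": 0,"turn": 0},
])

```text
clock: 14.32
position: [544.3, 19.6, 162.3]
ee_rot: [0.001, 1.0, -0.0, -0.0]
contact_force: [0.2, -0.3, 1.2]
gripper_width: -0.0
```

>>> servo_tool([
  {"fingers": 0,"x": -0.2,"y": -0.02,"z": 0,"turn": 0},
  {"fingers": 0,"x": -0.1,"y": -0.01,"z": 0,"turn": 0},
  {"fingers": 0,"x": 0,"y": 0,"z": 0,"turn": 0},
])

```text
clock: 14.57
position: [545.3, 19.3, 162.1]
ee_rot: [0.001, 1.0, -0.0, -0.002]
contact_force: [-6.2, 3.3, 3.3]
gripper_width: -0.0
```

>>> servo_tool([
  {"fingers": 0,"x": -0.2,"y": -0.02,"z": 0,"turn": 0},
  {"fingers": 0,"x": 0,"y": 0,"z": 0,"turn": 0},
])

```text
clock: 14.73
position: [545.4, 19.1, 162.0]
ee_rot: [0.001, 1.0, -0.0, -0.004]
contact_force: [-10.8, 3.7, 5.8]
gripper_width: -0.1
```

The lever meets a solid stop at x=545.4, against a predicted 546, with about 11 N of push. I back off, rise and check.

>>> servo_tool([
  {"fingers": 0,"x": 1,"y": 0.1,"z": 0,"turn": 0},
  {"fingers": 0,"x": 2,"y": 0.2,"z": 0,"turn": 0},
  {"fingers": 0,"x": 2.5,"y": 0,"z": 0,"turn": 0},
  {"fingers": 0,"x": 2.5,"y": 0,"z": 0,"turn": 0},
  {"fingers": 0,"x": 0,"y": 0,"z": -3,"turn": 0},
  {"fingers": 0,"x": 0,"y": 0,"z": -3,"turn": 0},
  {"fingers": 0,"x": 2,"y": 2,"z": -3,"turn": 0},
  {"fingers": 0,"x": 0,"y": 3.5,"z": -2,"turn": 0},
  {"fingers": 0,"x": 0,"y": 3.5,"z": 0,"turn": 0},
  {"fingers": 0,"x": 0,"y": 3.5,"z": 0,"turn": 0},
])

```text
clock: 15.57
position: [450.2, 148.9, 275.1]
ee_rot: [0.001, 1.0, 0.002, 0.003]
contact_force: [-0.0, -0.1, -0.5]
gripper_width: 0.0
```

>>> servo_tool([
  {"fingers": 0,"x": 0,"y": 3.5,"z": 0,"turn": 0},
  {"fingers": 0,"x": 0,"y": 3.5,"z": 0,"turn": 0},
  {"fingers": 0,"x": 0,"y": 3.5,"z": 0,"turn": 0},
  {"fingers": 0,"x": 0,"y": 0,"z": 0,"turn": 0},
  {"fingers": 0,"x": 0,"y": 0,"z": 0,"turn": 0},
])

```text
clock: 15.98
position: [449.6, 253.9, 272.2]
ee_rot: [-0.001, 1.0, 0.0, 0.0]
contact_force: [-0.7, -1.0, 1.5]
gripper_width: 0.0
```

```bash
python3 look.py 4
```

```text
16.0833 [449.5 252.  272.4] [ 0.1 -0.4  0.1]
```

View pics/side4.png

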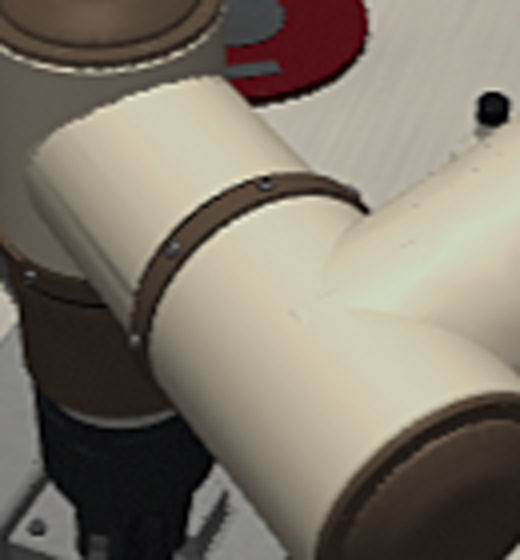

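View pics/top4.png

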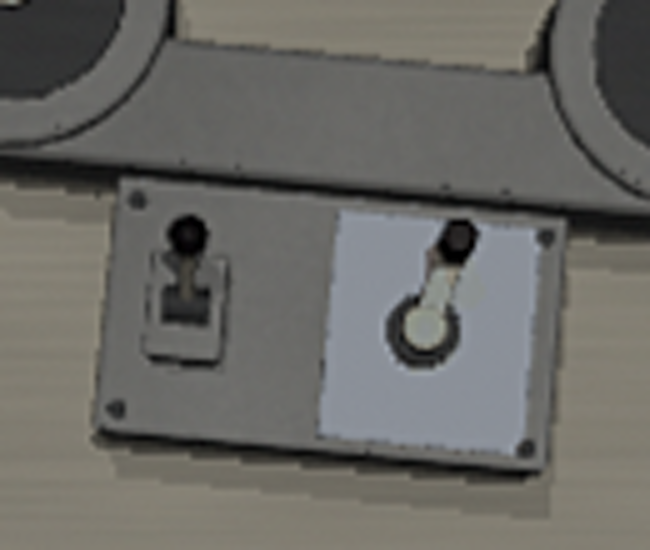

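Run:
```python
from h import *
print(onz("top",(188.5)/5-.5+200,(236.5)/5-.5+110,172.8))
s=arm.read_state();print(s["clock"],np.abs(s["joint_vel"]).max())
print(arm.job_done())
```

```text
[567.20297464  19.72351326 172.8       ]
16.0833 0.018007415901722442
the job is handed in; nothing more can be done
None
```

I wound the tension off, then threw the lock lever fully over, let go and handed the job in at about 16 s; it reported no verdict.

- **Crank:** I gripped the knob and led it anticlockwise. It dragged at about 8 N until somewhere between 390° and 455° of turn, then fell to about 1 N. I went roughly 18° further to confirm it ran light, and let go at about 470° in all, less than a quarter turn past the drop. The force was read only at the end of each move. The largest sideways force was about 12 N, against the 15 N limit. That is the total; along the turn it stayed under 9 N. The rest was side load because my first estimate of the crank's axis was a few mm off, which I corrected from the measured path.
- **Lock lever:** I pushed the ball over with the shut fingers until it met a solid stop at x = 545.4, against a predicted 546, with about 11 N of push. I then backed off and moved clear.
- **Last checks:** The final top view shows the lever leaning towards the saw's +x and the crank where I left it. The ball measured x ≈ 567 mm against about 570 expected, a 3 mm difference that I put down to camera error. The side view was blocked by the arm, so it confirmed nothing at the end. I steered clear of the tools but did not compare their positions before and after.
- **Disagreement:** The two cameras differed by about 5 mm in y and read heights about 4–6 mm too high. The gripper also read 22.5 mm on the 24 mm knob, though the grip held.

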